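# Set the detent screw of a home-built gear shifter and put it in gear

### The job

Turn the red-winged detent screw on the sloping face of the blue shifter clockwise until it bottoms, then back it off a quarter of a turn. After that, take the gear lever across the neutral slot to the side of the green tag and push it fully forward into that gear, let go, and leave the things lying around it where they are.

Things in the scene. Friction and masses are not known exactly. Their poses are not given: they have to be found in the camera images.
- console: Blue shifter box fixed to the bench, 220 mm long (x), 140 wide (y), level gate plate on top at 119 mm. Origin on the bench at mid width, 120 mm behind the low front edge; x forward (slope to lever), y left, z up. The front face slopes 28 degrees, from 63 mm high at x -120 to 111 mm at x -30; its outward normal, the screw's axis, is (-0.469, 0, 0.883). Lever pivot at (30, 0, 20) mm.
- adjuster (a joint): Turn of the detent screw, rad: 0 = bottomed (hard stop), grows as it is unscrewed, anticlockwise seen facing the slope; 5 at most. Starts 0.8 to 2.6 out. Friction about 0.08 N m, stays where left, does not visibly move along its axis. At 0 the wing lies up the slope, white stripe at its uphill end; a quarter turn out it lies across, stripe to the console's left. White ticks mark quarters.
- adjuster_grip (a point): Where to grip the red wing: on the screw's axis, 14 mm below the wing's top, 38 mm above the slope. The wing is a bar 60 mm long, 14 thick, 40 deep, on a steel collar 44 mm wide, 10 thick; grip it across the 14 mm with the tool along the axis. Site z points out along the axis, x along the wing to the striped end, turning with it.
- lever_cross (a joint): Sideways lean of the gear lever, rad: positive to the console's left (+y), from -0.19 to 0.19 (stops); starts near the middle. Friction only (about 1.2 N at the ball), no spring: it stays where it is left.
- lever_fore (a joint): Fore-and-aft lean of the gear lever, rad: positive forward (console +x), stops at -0.237 and 0.237; 0 is neutral. Same friction, no spring. The H gate blocks it to about 0.03 either way unless lever_cross is beyond about 0.16 to one side.
- lever_ball (a point): Centre of the black ball (42 mm diameter) atop the lever, 190 mm from the lever's pivot, about 210 mm above the bench when upright. With cross lean c and fore lean f it stands at pivot + 190 mm x (sin f, cos f sin c, cos f cos c) in the console frame. The lever's shaft is 10 mm thick.
- green_tag: Green disc, 24 mm diameter, 4 mm thick, fixed on the gate plate just beyond the front end of one of the two slots (80 mm forward of the console origin, 36 mm left or right): the gear to select. Origin under its centre.
- orange_tag: The same disc in orange at the front end of the other slot: not this gear.
- headphones: Loose over-ear headphones lying flat, silver cups 80 mm wide and 42 mm high, origin between the cups on the bench. Leave alone.
- dish: Loose clear round dish, 120 mm diameter, 30 mm high, with a blue circuit board in it; origin under its centre. Leave alone.
- carton: Loose red carton, 100 x 160 x 80 mm, origin under its centre. Leave alone.

How it is judged:
By the outcome, as a careful person would: the job done as asked, in the order asked, and still so for the second after the job is handed in, with the robot touching nothing.
It also fails if it takes over 72 s, if anything falls off the work surface, if the arm or the gripper's body presses on something with over 40 N, if the wrist force passes 120 N, or if a joint passes its speed limit or range.

### The arm

A 6-joint arm with a two-finger parallel gripper is mounted at the origin on the work surface. World frame = base frame: x ahead of the robot, y to its left, z up, the work surface at z = 0. Lengths are in m, angles in rad, forces in N, time in s.
With the tool pointing down it reaches from about 0.35 to 0.775 m from the base axis. Payload 7.3 kg.
Tool frame: the origin (TCP) lies at the very end of the fingers, on their centre line; the grasp point (between the pads) lies 19 mm behind it; z points along the fingers, y is the line along which they close (so a half turn about z gives the same grasp; the last joint's range is limited). The gripper opens to 92 mm and grips with 3 to 60 N. Pads are 19 mm wide; open, the fingers measure 130 mm over their backs; the gripper's body (75 mm by 190 mm) begins 47 mm behind the grasp point.
Start: joints at [0.962, 0.342, 1.524, -0, 1.275, -0.146], TCP at [0.234, 0.47, 0.192] pointing down, gripper open.
Joint ranges: [-2.53, 2.53], [-0.77, 2.02], [0.04, 2.7], [-1, 4.14], [0.28, 2.66], [-3.11, 3.11]. Speed limits (rad/s): [2.57, 2.57, 3.14, 3.14, 3.14, 3.14].

### API

Orientations are given as [roll, pitch, yaw] about the fixed x, y, z axes, in that order (R = Rz(yaw) Ry(pitch) Rx(roll)).
In Python, from cell import * gives the robot as it stands.
- The arm moves only by the tool step_arm, never from a script. Its argument "commands" is a list of rows, each a list of 7 numbers: the opening, from 0 (shut) to 1 (fully open), then the shift along the world's x, y, z in cm, then the turn, a rotation vector about the world's x, y, z in rad. A call has 1 to 5 rows; each row is the pose to reach, as a shift and turn from the pose commanded when the call began; what a row does not reach only later rows make up. A row lasts 1/12 s, in which the tool goes at most 41.7 mm and 7.16 degrees, less where a joint would pass 70% of its speed; a pose out of reach is approached as far as the arm can. A call with a gripper value outside its range is refused whole. The fingers move at their own pace and stop on an object; "grip_force" is the grip in N (left out, the last holds). Time passes only in rows, so rows that repeat a pose let the fingers close. It gives the time, the measured TCP pose, the force, the opening and the grip force at its end, in the units of the state.
- observe(): the state, without advancing time (a new reading comes with each control period).
- read_camera(name): name is "scene" or "top"; returns the picture (384x512x3 uint8, red, green, blue); there is no depth.
- camera_model(name): a dict with "vfov" (degrees; the focal length in pixels is half the picture's height over the tangent of half this angle, whatever the lens; pixels are square), "cx", "cy" (the principal point, pixels), "world_to_cam" (4x4, takes a point from world to camera coordinates). Camera axes: x right, y up, looking along -z (the intrinsics and any distortion apply to the point x, -y, -z); pixel columns grow to the right and rows downward; lengths in m; the calibration is good to about 2 mm. A picture is of the moment at which its call begins. camera_model takes no time and is no camera call.
- hand_in(): hands the job in; it is judged then, once.
The state is a dict: "time": time; "qpos": joint angles; "qvel": joint speeds; "joint_efforts": joint torques, N m; "tool_pos": TCP position; "tool_rot": TCP orientation; "contact_force": force on the tool from outside, world axes, zero at the start; "torque": the same for the moment, N m; "opening": finger opening in m; "grip_force": force on a finger pad.
Only numpy, scipy, OpenCV 4.12 (cv2) and the standard library are available. Lean on these libraries where they do the work, as an engineer would, in place of code of your own. Each camera call takes 0.05 s, during which the arm holds its last target. There are 200 camera calls.

## Working session

There is one attempt and no reset: what is moved stays moved. The work goes in short steps, Python scripts to look and compute and a tool call to move; the robot and the scene stay as the last step left them, time stands still between calls to the robot, and variables do not carry over. Pictures are saved under pics/ and viewed, at most 10 in all, crops included, and the job is handed in when it is done.

Besides the shell and the picture viewer there is one more tool, called after "Request:" as name([rows], argument=value, ...), one row to a line, values as JSON. step_arm: Moves the arm, as the interface text tells. Its arguments: {"type":"object","properties":{"commands":{"type":"array"},"grip_force":{"type":"number"}},"required":["commands"]}

```bash
mkdir -p pics; ls; python3 - <<'E'
from cell import *
import cv2
for n in("scene","top"):
    im=read_camera(n); cv2.imwrite(f"pics/{n}0.png",im[:,:,::-1]); m=camera_model(n); print(n,m)
print(observe())
E
```

```text
pics
scene {'vfov': 48.65504164796752, 'cx': 263.04621362245524, 'cy': 192.7783856503068, 'world_to_cam': array([[ 0.59648465,  0.80249101, -0.01463685, -0.41466548],
       [-0.6899492 ,  0.52198037,  0.50150433,  0.30713496],
       [ 0.41009286, -0.28904095,  0.86503131, -1.34597018],
       [ 0.        ,  0.        ,  0.        ,  1.        ]])}
top {'vfov': 49.511512403814436, 'cx': 255.71314156471203, 'cy': 189.5121474197596, 'world_to_cam': array([[-0.00567178, -0.99994399,  0.00893601,  0.06544251],
       [ 0.99689191, -0.00495183,  0.07862574, -0.62608823],
       [-0.07857709,  0.00935418,  0.99686415, -1.33972706],
       [ 0.        ,  0.        ,  0.        ,  1.        ]])}
{'time': 0.1, 'qpos': array([ 9.62008930e-01,  3.42675974e-01,  1.52492794e+00, -5.33833882e-06,
        1.27539488e+00, -1.46010063e-01]), 'qvel': array([-0.00115059,  0.00046162, -0.0020592 ,  0.00077077, -0.00153763,
        0.00083798]), 'joint_efforts': array([ 1.04137584e-03, -4.32006133e+01, -2.44691652e+01,  7.18506798e-02,
        5.26732486e-02, -7.04263834e-05]), 'tool_pos': array([0.23412552, 0.4694419 , 0.19090034]), 'tool_rot': array([-3.14020073e+00, -1.99531336e-04,  2.67881674e+00]), 'contact_force': array([-0.41583338,  0.47345695, -0.21205126]), 'torque': array([ 0.05033465, -0.03432263, -0.01351899]), 'grip_force': 0.0, 'opening': 0.09193592379522483}
```

View pics/scene0.png

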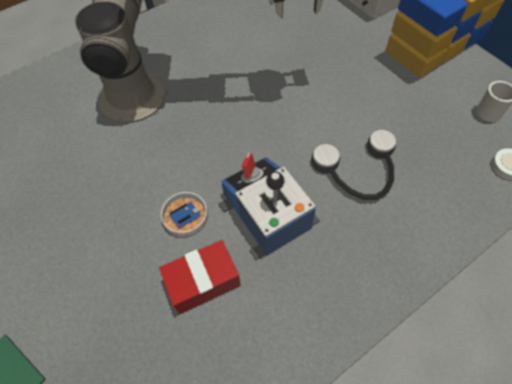

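View pics/top0.png

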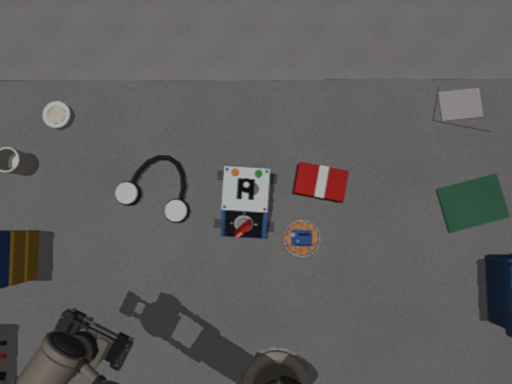

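The scene shows the blue console near (265,205), green tag at (274,222) and orange at (299,207). In the top view the console is at about (246,202) with the slope toward the robot, orange tag at (236,172) and green at (258,173), so green is on the console's right. The dish is at (302,238), the carton at (321,182) and the headphones are to the left. I'll zoom in.

```bash
python3 - <<'E'
import cv2,numpy as np
a=cv2.imread("pics/top0.png")[155:250,205:285]; b=cv2.imread("pics/scene0.png")[140:260,210:325]
A=cv2.resize(a,None,fx=5,fy=5,interpolation=cv2.INTER_CUBIC); B=cv2.resize(b,None,fx=3.4,fy=3.4,interpolation=cv2.INTER_CUBIC)
h=max(A.shape[0],B.shape[0]); P=lambda x:cv2.copyMakeBorder(x,0,h-x.shape[0],0,0,0)
o=np.hstack([P(A),P(B)]);print(o.shape);cv2.imwrite("pics/c0.png",o)
for n in("top","scene"):
    im=cv2.imread(f"pics/{n}0.png");hsv=cv2.cvtColor(im,cv2.COLOR_BGR2HSV)
    m=np.zeros(im.shape[:2],bool)
    r=(slice(155,250),slice(205,285)) if n=="top" else (slice(140,260),slice(210,325))
    m[r]=1
    H,S,V=[hsv[...,i].astype(int) for i in range(3)]
    for k,c in dict(green=(H>50)&(H<90)&(S>100),orange=(H>7)&(H<22)&(S>120),blue=(H>100)&(H<125)&(S>100),white=(S<40)&(V>170),red=((H<6)|(H>174))&(S>120)).items():
        v,u=np.nonzero(c&m); print(n,k,len(u),u.mean(),v.mean(),u.min(),u.max(),v.min(),v.max())
E
```

```text
(475, 791, 3)
top green 30 258.1 173.2 256 261 170 176
top orange 32 234.5 171.5 232 237 169 174
top blue 253 245.1106719367589 224.87747035573122 221 266 210 238
top white 1115 244.304932735426 191.5748878923767 223 267 167 210
top red 148 242.74324324324326 228.25 234 250 220 236
scene green 44 273.5 222.0 270 277 219 225
scene orange 53 299.1132075471698 206.77358490566039 295 303 203 210
scene blue 355 249.42253521126761 196.68732394366197 222 313 158 238
scene white 2073 277.9372889532079 197.4939700916546 236 324 144 234
scene red 506 230.17391304347825 218.05335968379447 210 255 154 259
```

View pics/c0.png

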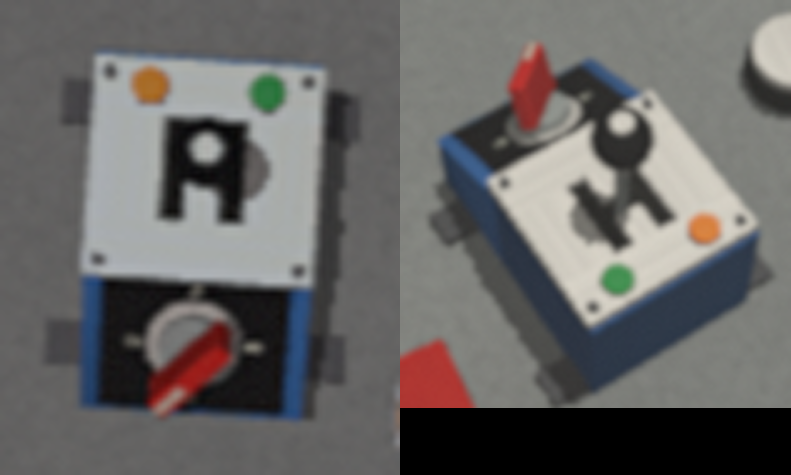

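```bash
cat > h.py <<'E'
import numpy as np
from scipy.optimize import least_squares
from scipy.spatial.transform import Rotation as R
from cell import *
CM={n:camera_model(n) for n in("top","scene")}
def proj(n,P):
    m=CM[n];P=np.atleast_2d(P);p=P@m["world_to_cam"][:3,:3].T+m["world_to_cam"][:3,3]
    f=192/np.tan(np.radians(m["vfov"]/2))
    return np.c_[m["cx"]+f*p[:,0]/-p[:,2], m["cy"]-f*p[:,1]/-p[:,2]]
def T(q,P): # console->world
    return R.from_euler("z",q[2]).apply(np.atleast_2d(P))+[q[0],q[1],0]
N=np.array([-.469,0,.883]);U=np.array([.883,0,.469]);L=np.array([0,1.,0])
def wing(s,a,along,h): return np.array([-.075,0,.087])+s*U+h*N+along*(np.cos(a)*U+np.sin(a)*L)
E
python3 - <<'E'
from h import *
ct=lambda x,y:(x/5+205-.4,y/5+155-.4)
cs=lambda x,y:((x-400)/3.4+210-.35,y/3.4+140-.35)
D=[]
for p,a,b in [((100,70,119),ct(95,53),cs(758,222)),((100,-70,119),ct(327,68),cs(590,328)),((-30,70,119),ct(82,273),cs(650,90)),((-30,-70,119),ct(312,289),cs(490,178)),
 ((80,-36,123),(258.1,173.2),(273.5,222)),((80,36,123),(234.5,171.5),(299.1,206.8)),((-120,70,63),ct(81,405),None),((-120,-70,63),ct(303,418),None)]:
    D.append((np.array(p)/1e3,a,b))
def res(q):
    r=[]
    for p,a,b in D:
        for n,o in(("top",a),("scene",b)):
            if o: r.append((proj(n,T(q,p))-o)[0])
    return np.array(r)
s=least_squares(lambda q:res(q).ravel(),[.67,.08,0],loss="soft_l1");q=s.x
print(q);print(res(q).round(1).tolist())
W=[("top",ct(162,408),(.030,.052)),("top",ct(222,335),(-.030,.052)),("scene",cs(537,47),(.030,.052)),("top",ct(193,345),(0,.010))]
def rw(v): return np.array([proj(n,T(q,wing(v[0],v[1],*w)))[0]-o for n,o,w in W])
s=least_squares(lambda v:rw(v).ravel(),[0,2.3]);print(s.x,rw(s.x).round(1).tolist())
def ball(v): return np.array([.03+.19*np.sin(v[1]),.19*np.cos(v[1])*np.sin(v[0]),.02+.19*np.cos(v[1])*np.cos(v[0])])
B=[("top",ct(206,158)),("scene",cs(622,138))]
rb=lambda v:np.array([proj(n,T(q,ball(v)))[0]-o for n,o in B])
s2=least_squares(lambda v:rb(v).ravel(),[0,0]);print(s2.x,rb(s2.x).round(1).tolist(),T(q,ball(s2.x)))
print("grip",T(q,wing(s.x[0],0,0,.038)))
E
```

```text
[ 0.58941303  0.09506123 -0.06868146]
[[0.9, 0.0], [0.7, 0.3], [0.2, -0.1], [0.4, -1.3], [0.6, -1.6], [1.6, 0.8], [0.6, -1.8], [0.5, 1.5], [0.6, 0.6], [0.1, -1.9], [0.6, 0.8], [-0.0, -1.7], [0.1, 1.2], [-0.0, 1.4]]
[0.01041957 2.54187699] [[0.1, -0.2], [0.3, 0.5], [-0.7, -1.2], [0.6, -1.2]]
[-0.01384202  0.02170372] [[0.6, -0.7], [0.1, -0.8]] [[0.62327552 0.09009634 0.20993705]]
grip [[0.50598865 0.10079996 0.12544078]]
```

```bash
python3 - <<'E'
from h import *
ct=lambda x,y:(x/5+205-.4,y/5+155-.4)
cs=lambda x,y:((x-400)/3.4+210-.35,y/3.4+140-.35)
def tri(a,b):
    s=least_squares(lambda P:np.r_[(proj("top",P)-a)[0],(proj("scene",P)-b)[0]],[.55,.1,.1]);return s.x.round(4),s.fun.round(2)
for k,a,b in[("tickL",ct(133,341),cs(587,96)),("tickR",ct(254,348),cs(500,143)),("stripe",ct(162,408),cs(537,47)),("ball",ct(206,158),cs(622,138)),
 ("green",(258.1,173.2),(273.5,222)),("orange",(234.5,171.5),(299.1,206.8)),("c100+",ct(95,53),cs(758,222)),("c100-",ct(327,68),cs(590,328)),("c-30+",ct(82,273),cs(650,90)),("c-30-",ct(312,289),cs(490,178))]:
    print(k,*tri(a,b))
E
```

```text
tickL [0.5179 0.139  0.0842] [ 0.16  0.1   0.16 -0.02]
tickR [0.5125 0.0627 0.0839] [ 0.51  0.29  0.47 -0.05]
stripe [0.4783 0.1211 0.1191] [-0.25 -0.15 -0.24  0.02]
ball [0.6217 0.0916 0.2031] [ 0.14  0.09  0.13 -0.01]
green [0.6683 0.0537 0.1158] [ 0.53  0.34  0.47 -0.04]
orange [0.6736 0.126  0.1172] [ 0.54  0.37  0.5  -0.05]
c100+ [0.6928 0.1589 0.118 ] [ 0.65  0.47  0.62 -0.05]
c100- [0.6845 0.0178 0.1129] [ 0.27  0.17  0.24 -0.02]
c-30+ [0.5588 0.1677 0.1154] [ 0.42  0.28  0.41 -0.04]
c-30- [0.5493 0.0292 0.1165] [-0.05 -0.03 -0.05  0.  ]
```

```bash
cat >> h.py <<'E'
Q=[.590,.0955,-.068]
Rc=R.from_euler("z",Q[2])
AX=T(Q,[-.075,0,.087])[0]; Nw=Rc.apply(N/np.linalg.norm(N)); Uw=Rc.apply(U/np.linalg.norm(U)); Lw=Rc.apply(L)
def tool(phi): # closing dir at angle phi about N from uphill
    y=np.cos(phi)*Uw+np.sin(phi)*Lw; z=-Nw; return R.from_matrix(np.c_[np.cross(y,z),y,z])
def delta(pos,rot,s=None):
    s=s or observe(); r=R.from_euler("xyz",s["tool_rot"])
    return ((pos-s["tool_pos"])*100).round(2),(rot*r.inv()).as_rotvec().round(3)
E
python3 - <<'E'
from h import *
print(AX,Nw,Uw,Lw)
for phi in(.78,.78+np.pi): print(delta(AX+.12*Nw,tool(phi)))
E
```

```text
[0.51517333 0.10059607 0.087     ] [-0.467998    0.03187301  0.88315457] [ 0.8811135  -0.06000824  0.4690821 ] [0.06794761 0.99768889 0.        ]
(array([ 22.49, -36.5 ,   0.21]), array([ 0.065, -0.488, -0.388]))
(array([ 22.49, -36.5 ,   0.21]), array([-0.672, -0.087,  2.673]))
```

Request:
step_arm([
  [1, 1.5, -2.4, 1, 0.004, -0.033, -0.026],
  [1, 3, -4.8, 2, 0.009, -0.065, -0.052],
  [1, 4.5, -7.3, 3, 0.013, -0.098, -0.077],
  [1, 6, -9.7, 3, 0.017, -0.13, -0.103],
  [1, 7.5, -12.2, 3, 0.022, -0.163, -0.129],
])

```text
time: 0.52
tool_pos: [0.31, 0.3468, 0.2219]
tool_rot: [3.038, 0.131, 2.542]
contact_force: [0.6, 0.1, -0.8]
opening: 0.0919
grip_force: 0.0
```

Request:
step_arm([
  [1, 1.5, -2.4, 0, 0.004, -0.033, -0.026],
  [1, 3, -4.8, 0, 0.009, -0.065, -0.052],
  [1, 4.5, -7.3, 0, 0.013, -0.098, -0.077],
  [1, 6, -9.7, 0, 0.017, -0.13, -0.103],
  [1, 7.5, -12.2, 0, 0.022, -0.163, -0.129],
])

```text
time: 0.93
tool_pos: [0.3847, 0.2246, 0.2214]
tool_rot: [2.918, 0.244, 2.39]
contact_force: [-0.2, -0.2, -0.0]
opening: 0.0922
grip_force: 0.0
```

Request:
step_arm([
  [1, 1.5, -2.4, 0, 0.004, -0.033, -0.026],
  [1, 3, -4.8, 0, 0.009, -0.065, -0.052],
  [1, 4.5, -7.3, 0, 0.013, -0.098, -0.077],
  [1, 6, -9.7, 0, 0.017, -0.13, -0.103],
  [1, 7.5, -12.1, 0, 0.022, -0.163, -0.129],
])

```text
time: 1.35
tool_pos: [0.4596, 0.1034, 0.2214]
tool_rot: [2.777, 0.337, 2.22]
contact_force: [0.1, 0.5, -0.6]
opening: 0.0917
grip_force: 0.0
```

```bash
python3 - <<'E'
from h import *
import cv2
s=observe();print(s["time"],s["tool_pos"],s["qpos"],s["contact_force"])
a=read_camera("top");b=read_camera("scene")
# where TCP and axis points should be
print(proj("top",s["tool_pos"]),proj("scene",s["tool_pos"]))
print(delta(AX+.05*Nw,tool(.78)),delta(AX+.019*Nw,tool(.78)))
A=cv2.resize(a[150:260,190:290],None,fx=4,fy=4,interpolation=2);B=cv2.resize(b[110:220,200:300],None,fx=4,fy=4,interpolation=2)
cv2.imwrite("pics/p1.png",np.hstack([A,B])[:,:,::-1])
E
```

```text
1.35 [0.45962472 0.10344167 0.22144672] [ 0.1262955  -0.04612732  2.03216825 -0.14370742  0.67652393 -0.49516796] [ 0.10406932  0.51663494 -0.56036255]
[[241.7797896  243.98548114]] [[237.14380703 126.64631476]]
(array([ 3.21,  0.01, -8.97]), array([-0.001,  0.002,  0.003])) (array([  4.66,  -0.09, -11.71]), array([-0.001,  0.002,  0.003]))
```

View pics/p1.png

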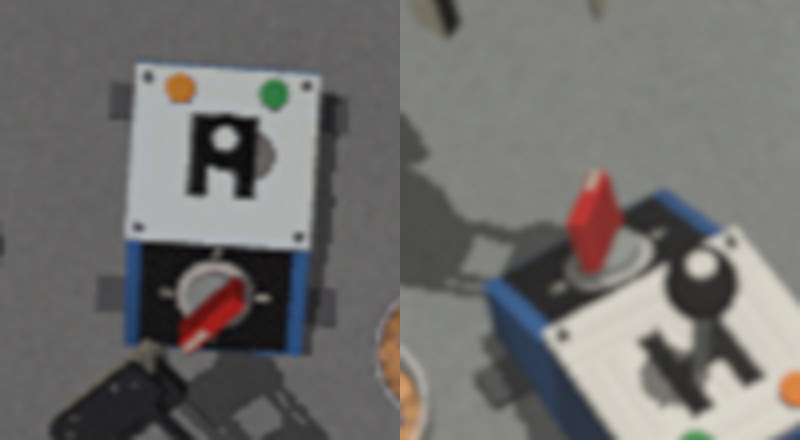

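The wing's stripe end points downhill-left (top crop (195,340)) and the gripper is poised below-left. The fingertips show at scene crop (440,25) and (598,10). I'll compare those with their projection.

```bash
python3 - <<'E'
from h import *
import cv2
s=observe();r=R.from_euler("xyz",s["tool_rot"]).as_matrix()
print(r.round(3))
for n in("top","scene"):
    for d in(-.065,-.046,.046,.065): print(n,d,proj(n,s["tool_pos"]+r[:,1]*d).round(1))
im=read_camera("scene");cv2.imwrite("pics/p2.png",cv2.resize(im[40:190,150:330],None,fx=4,fy=4,interpolation=2)[:,:,::-1])
E
```

```text
[[-0.568  0.676  0.47 ]
 [ 0.754  0.657 -0.032]
 [-0.33   0.336 -0.882]]
top -0.065 [[257.6 259.2]]
top -0.046 [[253.2 254.8]]
top 0.046 [[231.1 232.9]]
top 0.065 [[226.4 228.3]]
scene -0.065 [[212.3 129.9]]
scene -0.046 [[219.3 129.1]]
scene 0.046 [[254.7 125. ]]
scene 0.065 [[262.3 124.1]]
```

View pics/p2.png

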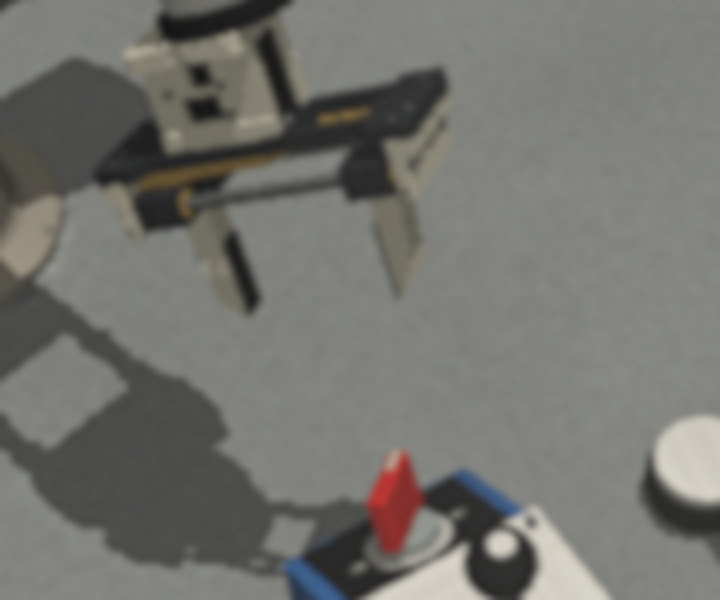

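The scene crop shows the finger tips at (252,310) and (400,295), i.e. scene (213,117) and (250,114). That is about 12 px off the prediction, outward from the picture centre, so I'll check for lens distortion with known points.

```bash
python3 - <<'E'
from h import *
print("base",proj("scene",[[0,0,0],[0,0,.1]]),proj("top",[[0,0,0],[0,0,.1]]))
s0=np.array([.234,.4694,.191]); y=np.array([.446,.895,0])
for n in("top","scene"): print(n,proj(n,[s0,s0-.046*y,s0+.046*y,s0+[0,0,.066]-.065*y,s0+[0,0,.066]+.065*y]).round(1).tolist())
E
```

```text
base [[132.20839061  95.86925948]
 [122.72859352  72.30272578]] [[276.05184361 384.09242548]
 [277.98690999 397.09463572]]
top [[111.3, 325.6], [125.9, 333.0], [96.7, 318.2], [124.8, 342.8], [81.0, 320.7]]
scene [[297.4, 23.5], [281.7, 25.6], [313.0, 21.4], [275.5, 6.1], [321.9, 0.1]]
```

```bash
python3 - <<'E'
import cv2,numpy as np
a=cv2.imread("pics/top0.png")[290:384,20:150]; b=cv2.imread("pics/scene0.png")[0:130,60:340]
A=cv2.resize(a,None,fx=3,fy=3,interpolation=2);B=cv2.resize(b,None,fx=2,fy=2,interpolation=2)
o=np.zeros((A.shape[0]+B.shape[0],max(A.shape[1],B.shape[1]),3),np.uint8);o[:A.shape[0],:A.shape[1]]=A;o[A.shape[0]:,:B.shape[1]]=B
print(A.shape,B.shape);cv2.imwrite("pics/p3.png",o)
E
```

```text
(282, 390, 3) (260, 560, 3)
```

View pics/p3.png

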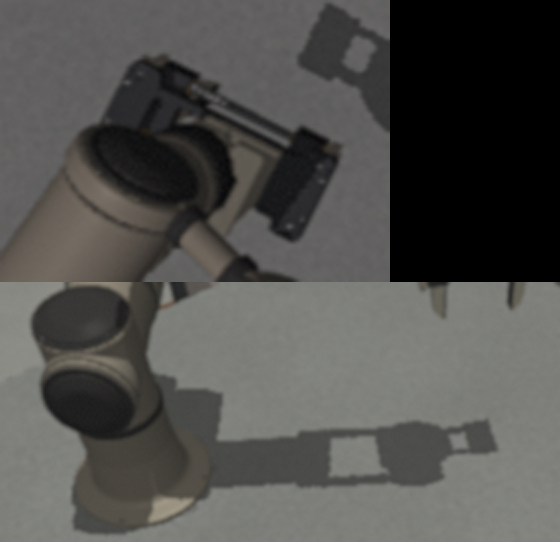

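The fingertips look about 35 mm behind the stated TCP along the tool, in both poses, while the base disc agrees. I'll go down to where the stated TCP is level with the wing's top (safe either way) and look there.

Request:
step_arm([
  [1, 0, 0, -2.8, 0, 0, 0],
  [1, 1, 0, -5, 0, 0, 0],
  [1, 2.2, 0, -7, 0, 0, 0],
  [1, 3.2, 0, -9, 0, 0, 0],
  [1, 3.2, 0, -9, 0, 0, 0],
])

```text
time: 1.92
tool_pos: [0.4902, 0.1055, 0.128]
tool_rot: [2.783, 0.333, 2.224]
contact_force: [-0.6, 0.6, 0.9]
opening: 0.0921
grip_force: 0.0
```

```bash
python3 - <<'E'
from h import *
import cv2
s=observe();print(s["time"],s["tool_pos"],s["contact_force"])
r=R.from_euler("xyz",s["tool_rot"]).as_matrix()
a=read_camera("top");b=read_camera("scene")
for n in("top","scene"): print(n,proj(n,s["tool_pos"]+np.outer([-.046,0,.046],r[:,1])).round(1).tolist())
A=cv2.resize(a[170:270,200:300],None,fx=4,fy=4,interpolation=2);B=cv2.resize(b[90:190,200:300],None,fx=4,fy=4,interpolation=2)
cv2.imwrite("pics/p4.png",np.hstack([A,B])[:,:,::-1])
E
```

```text
1.9167 [0.49018235 0.10545766 0.12797136] [-0.60324081  0.58546221  0.88417048]
top [[252.0, 242.2], [241.8, 232.1], [231.5, 221.8]]
scene [[230.8, 159.0], [247.3, 157.6], [264.3, 156.2]]
```

View pics/p4.png

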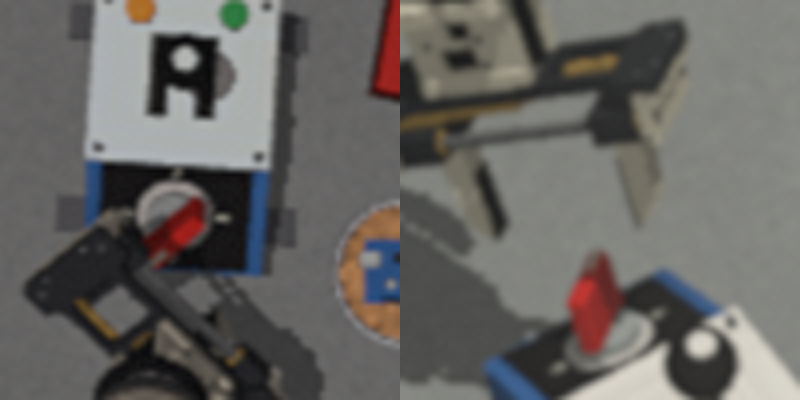

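The tips sit at scene (224,149) and (260,146), clear above the wing top at (250,155), though the stated TCP should be level with it. I'll settle it by touch: go to h = 35 mm and close gently. A reading of 14 mm means the wing is between the fingers.

```bash
python3 - <<'E'
from h import *
print(delta(AX+.035*Nw,tool(.78)))
E
```

```text
(array([ 0.82, -0.38, -1.31]), array([-0.001, -0.   , -0.003]))
```

Request:
step_arm([
  [1, 0.4, -0.2, -0.6, 0, 0, 0],
  [1, 0.8, -0.3, -1.2, 0, 0, 0],
  [0.5, 0.8, -0.3, -1.2, 0, 0, 0],
  [0, 0.8, -0.3, -1.2, 0, 0, 0],
  [0, 0.8, -0.3, -1.2, 0, 0, 0],
], grip_force=5)

```text
time: 2.43
tool_pos: [0.4994, 0.1018, 0.1199]
tool_rot: [2.777, 0.337, 2.221]
contact_force: [-0.5, 0.3, -0.3]
opening: 0.0764
grip_force: 0.0
```

Request:
step_arm([
  [0, 0, 0, 0, 0, 0, 0],
  [0, 0, 0, 0, 0, 0, 0],
  [0, 0, 0, 0, 0, 0, 0],
  [0, 0, 0, 0, 0, 0, 0],
  [0, 0, 0, 0, 0, 0, 0],
])

```text
time: 2.85
tool_pos: [0.4994, 0.1018, 0.1196]
tool_rot: [2.778, 0.336, 2.221]
contact_force: [0.2, -0.7, 0.3]
opening: 0.0432
grip_force: 0.0
```

Request:
step_arm([
  [0, 0, 0, 0, 0, 0, 0],
  [0, 0, 0, 0, 0, 0, 0],
  [0, 0, 0, 0, 0, 0, 0],
  [0, 0, 0, 0, 0, 0, 0],
  [0, 0, 0, 0, 0, 0, 0],
])

```text
time: 3.27
tool_pos: [0.4994, 0.1018, 0.1195]
tool_rot: [2.778, 0.336, 2.221]
contact_force: [0.5, -0.5, -0.5]
opening: 0.0098
grip_force: 0.0
```

Request:
step_arm([
  [0, 0, 0, 0, 0, 0, 0],
  [0, 0, 0, 0, 0, 0, 0],
  [0, 0, 0, 0, 0, 0, 0],
  [0, 0, 0, 0, 0, 0, 0],
  [0, 0, 0, 0, 0, 0, 0],
])

```text
time: 3.68
tool_pos: [0.4993, 0.1018, 0.1195]
tool_rot: [2.778, 0.336, 2.221]
contact_force: [-0.4, -0.5, -0.2]
opening: 0.0007
grip_force: 0.0
```

It closed on nothing, so the fingers really do end short. With them shut, the tip is easy to locate.

```bash
python3 - <<'E'
from h import *
import cv2
s=observe();print(proj("top",s["tool_pos"]),proj("scene",s["tool_pos"]))
a=read_camera("top");b=read_camera("scene")
A=cv2.resize(a[185:260,205:280],None,fx=5,fy=5,interpolation=2);B=cv2.resize(b[115:190,215:290],None,fx=5,fy=5,interpolation=2)
cv2.imwrite("pics/p5.png",np.hstack([A,B])[:,:,::-1])
E
```

```text
[[243.10332023 229.00355281]] [[248.37801903 162.65864848]]
```

View pics/p5.png

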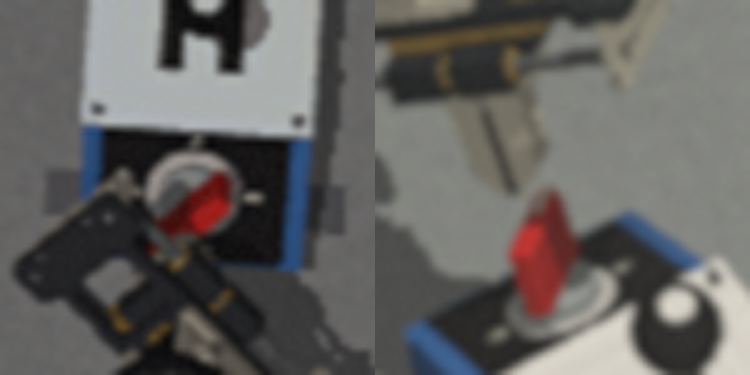

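The shut fingertip is at scene (242,153) and about top (238,231), just above and downhill-left of the wing. I'll triangulate it in the same way as the screw's ticks.

```bash
python3 - <<'E'
from h import *
def tri(a,b):
    s=least_squares(lambda P:np.r_[(proj("top",P)-a)[0],(proj("scene",P)-b)[0]],[.5,.1,.1]);return s.x,s.fun.round(2)
P,f=tri((237.6,231.4),(241.6,153)); s=observe()
print(P,f)
d=P-s["tool_pos"];print("offset world",d,"in U,L,N",d@Uw,d@Lw,d@Nw)
e=P-AX;print("from axis U,L,N",e@Uw,e@Lw,e@Nw)
# scene-only: offset along N best explaining
for t in(0,.01,.02,.03,.04): print(t,proj("scene",s["tool_pos"]+t*Nw),proj("top",s["tool_pos"]+t*Nw))
for t in(.0,.01,.052): print("axis",t,proj("scene",AX+t*Nw),proj("top",AX+t*Nw))
E
```

```text
[0.48531418 0.1050657  0.1444191 ] [ 4.24  2.5   4.1  -0.4 ]
offset world [-0.01407726  0.0032608   0.02486519] in U,L,N -0.0009355242600869759 0.0022967446409496127 0.02865186249086307
from axis U,L,N 0.0003567580465011215 0.0024304369797226604 0.06482642589867343
0 [[248.38617961 162.66235407]] [[243.10438717 228.98911819]]
0.01 [[247.24227456 159.37243324]] [[242.94076635 230.60256829]]
0.02 [[246.0861752  156.04744103]] [[242.77472527 232.23988436]]
0.03 [[244.91768548 152.68681363]] [[242.60620982 233.90159988]]
0.04 [[243.73660515 149.28997508]] [[242.43516429 235.58826434]]
axis 0.0 [[252.15375453 174.11677105]] [[243.70000111 223.71427187]]
axis 0.01 [[251.05197204 170.9512122 ]] [[243.54493518 225.24764114]]
axis 0.052 [[246.29663017 157.28852048]] [[242.86869831 231.93460875]]
```

The offset is about 29 mm, purely along the tool axis. So the true tip is about the stated TCP + 29 mm × N. I'll open, then go down 43 mm along the axis in small steps while watching the force.

Request:
step_arm([
  [1, 0, 0, 0, 0, 0, 0],
  [1, 0, 0, 0, 0, 0, 0],
  [1, 0, 0, 0, 0, 0, 0],
  [1, 0, 0, 0, 0, 0, 0],
  [1, 0, 0, 0, 0, 0, 0],
])

```text
time: 4.2
tool_pos: [0.4994, 0.1018, 0.1195]
tool_rot: [2.778, 0.336, 2.221]
contact_force: [-0.8, 0.0, 0.1]
opening: 0.0284
grip_force: 0.0
```

Request:
step_arm([
  [1, 0, 0, 0, 0, 0, 0],
  [1, 0, 0, 0, 0, 0, 0],
  [1, 0, 0, 0, 0, 0, 0],
  [1, 0, 0, 0, 0, 0, 0],
  [1, 0, 0, 0, 0, 0, 0],
])

```text
time: 4.62
tool_pos: [0.4994, 0.1018, 0.1195]
tool_rot: [2.778, 0.336, 2.221]
contact_force: [-0.5, 0.5, 0.3]
opening: 0.0625
grip_force: 0.0
```

Request:
step_arm([
  [1, 0, 0, 0, 0, 0, 0],
  [1, 0.2, 0, -0.45, 0, 0, 0],
  [1, 0.45, 0, -0.9, 0, 0, 0],
  [1, 0.7, 0, -1.35, 0, 0, 0],
  [1, 0.95, -0.1, -1.8, 0, 0, 0],
])

```text
time: 5.03
tool_pos: [0.5091, 0.1009, 0.1009]
tool_rot: [2.778, 0.336, 2.222]
contact_force: [1.2, 0.4, 0.1]
opening: 0.0911
grip_force: 0.0
```

```bash
python3 - <<'E'
from h import *
s=observe();print(s["opening"],s["contact_force"],s["qpos"]);e=s["tool_pos"]-AX;print(e@Uw,e@Lw,e@Nw)
print(delta(AX-.004*Nw,tool(.78)))
E
```

```text
0.09111610390655829 [1.18784076 0.42725592 0.06707296] [ 0.1003633   0.2363501   2.12479462 -0.25749297  0.30549856 -0.38572178]
0.0011062776932875557 -0.00015618514943045045 0.015098326581154465
(array([ 0.8 , -0.04, -1.74]), array([-0.002,  0.002, -0.002]))
```

Joint 5 is near its lower limit of 0.28, so I'll tilt the tool 0.05 rad toward vertical and grip a little higher on the wing: a further 15 mm down.

Request:
step_arm([
  [1, 0, 0, 0, 0.002, 0.025, 0],
  [1, 0, 0, 0, 0.003, 0.05, 0],
  [1, 0.2, 0, -0.5, 0.003, 0.05, 0],
  [1, 0.5, 0, -1.0, 0.003, 0.05, 0],
  [1, 0.65, 0, -1.3, 0.003, 0.05, 0],
])

```text
time: 5.45
tool_pos: [0.5153, 0.1007, 0.0873]
tool_rot: [2.818, 0.303, 2.234]
contact_force: [-0.0, -0.8, -0.4]
opening: 0.0917
grip_force: 0.0
```

```bash
python3 - <<'E'
from h import *
s=observe();print(s["opening"],s["contact_force"],s["qpos"]);e=s["tool_pos"]-AX;print(e@Uw,e@Lw,e@Nw)
E
```

```text
0.09171016284125603 [-0.0122738  -0.84576656 -0.40742353] [ 0.09173841  0.27966536  2.0813693  -0.19302893  0.35171591 -0.45444267]
0.00020681675102707074 8.736985849384764e-05 0.00022791393123812784
```

The stated TCP is now at the slope surface with no contact, which confirms the offset. I'll go 5 mm more and close.

Request:
step_arm([
  [1, 0.2, 0, -0.4, 0, 0, 0],
  [0, 0.2, 0, -0.4, 0, 0, 0],
  [0, 0.2, 0, -0.4, 0, 0, 0],
  [0, 0.2, 0, -0.4, 0, 0, 0],
  [0, 0.2, 0, -0.4, 0, 0, 0],
], grip_force=20)

```text
time: 5.87
tool_pos: [0.5174, 0.1009, 0.0847]
tool_rot: [2.817, 0.304, 2.234]
contact_force: [1.4, -0.4, 0.0]
opening: 0.0697
grip_force: 0.0
```

Request:
step_arm([
  [0, 0, 0, 0, 0, 0, 0],
  [0, 0, 0, 0, 0, 0, 0],
  [0, 0, 0, 0, 0, 0, 0],
  [0, 0, 0, 0, 0, 0, 0],
  [0, 0, 0, 0, 0, 0, 0],
])

```text
time: 6.28
tool_pos: [0.5174, 0.1008, 0.0846]
tool_rot: [2.817, 0.303, 2.234]
contact_force: [-0.5, -0.2, -0.2]
opening: 0.0362
grip_force: 0.0
```

Request:
step_arm([
  [0, 0, 0, 0, 0, 0, 0],
  [0, 0, 0, 0, 0, 0, 0],
  [0, 0, 0, 0, 0, 0, 0],
  [0, 0, 0, 0, 0, 0, 0],
  [0, 0, 0, 0, 0, 0, 0],
])

```text
time: 6.7
tool_pos: [0.5165, 0.1002, 0.0841]
tool_rot: [2.82, 0.303, 2.234]
contact_force: [-3.0, -5.1, 1.1]
opening: 0.0145
grip_force: 19.8
```

```bash
python3 - <<'E'
from h import *
import cv2
s=observe();print(s["opening"],s["contact_force"],s["torque"]@Nw,s["qpos"]);e=s["tool_pos"]-AX;print(e@Uw,e@Lw,e@Nw)
a=read_camera("top");b=read_camera("scene")
A=cv2.resize(a[185:260,205:280],None,fx=5,fy=5,interpolation=2);B=cv2.resize(b[115:190,215:290],None,fx=5,fy=5,interpolation=2)
cv2.imwrite("pics/p6.png",np.hstack([A,B])[:,:,::-1])
E
```

```text
0.014494023531346423 [-2.96289274 -5.07495733  1.14563486] 0.005718861503951629 [ 0.09072722  0.28787154  2.0812077  -0.19702302  0.34505799 -0.451112  ]
-0.0001712458530081076 -0.00028721315553849243 -0.0032135764320245517
```

The wing is gripped (14.5 mm, 20 N). The tool angle puts the screw at about 2.35 rad out. I'll turn clockwise about the tool's own axis and watch the moment.

Request:
step_arm([
  [0, 0, 0, 0, 0.046, -0.003, -0.1],
  [0, 0, 0, 0, 0.093, -0.006, -0.199],
  [0, 0, 0, 0, 0.14, -0.01, -0.299],
  [0, 0, 0, 0, 0.186, -0.013, -0.398],
  [0, 0, 0, 0, 0.233, -0.016, -0.498],
], grip_force=25)

```text
time: 7.22
tool_pos: [0.5164, 0.1001, 0.084]
tool_rot: [2.712, 0.096, 1.707]
contact_force: [-3.0, -5.4, 1.8]
opening: 0.0139
grip_force: 25.1
```

```bash
cat >> h.py <<'E'
def st():
    s=observe();r=R.from_euler("xyz",s["tool_rot"]).as_matrix();y=r[:,1];z=r[:,2]
    e=s["tool_pos"]-AX
    print("t",s["time"],"op",s["opening"].round(4),"F",s["contact_force"].round(1),"Mz",(s["torque"]@z).round(3),"M",s["torque"].round(2),"phi",np.arctan2(y@Lw,y@Uw).round(3),"z",z.round(3),"q",s["qpos"].round(3),"e",(e@Uw).round(4),(e@Lw).round(4),(e@Nw).round(4))
E
python3 -c "from h import *;st()"
```

```text
Traceback (most recent call last):
  File "h.py", line 25, in st
    print("t",s["time"],"op",s["opening"].round(4),"F",s["contact_force"].round(1),"Mz",(s["torque"]@z).round(3),"M",s["torque"].round(2),"phi",np.arctan2(y@Lw,y@Uw).round(3),"z",z.round(3),"q",s["qpos"].round(3),"e",(e@Uw).round(4),(e@Lw).round(4),(e@Nw).round(4))
                             ^^^^^^^^^^^^^^^^^^
AttributeError: 'float' object has no attribute 'round'
```

```bash
sed -i 's/s\["opening"\].round(4)/round(s["opening"],4)/' h.py; python3 -c "from h import *;st()"
```

```text
t 7.2167 op 0.0139 F [-3.  -5.4  1.8] Mz -0.137 M [-0.72  0.44 -0.2 ] phi 0.226 z [ 0.424 -0.029 -0.905] q [ 0.092  0.288  2.082 -0.203  0.344  0.111] e -0.0003 -0.0004 -0.0032
```

Request:
step_arm([
  [0, 0, 0, 0, 0.046, -0.003, -0.1],
  [0, 0, 0, 0, 0.093, -0.006, -0.199],
  [0, 0, 0, 0, 0.14, -0.01, -0.299],
  [0, 0, 0, 0, 0.186, -0.013, -0.398],
  [0, 0, 0, 0, 0.233, -0.016, -0.498],
])

```text
time: 7.63
tool_pos: [0.5162, 0.1001, 0.0839]
tool_rot: [2.723, -0.134, 1.206]
contact_force: [-4.4, -4.0, 1.9]
opening: 0.0138
grip_force: 25.0
```

```bash
python3 -c "from h import *;st()"
```

```text
t 7.6333 op 0.0138 F [-4.4 -4.   1.9] Mz -0.208 M [-0.81  0.5  -0.17] phi -0.325 z [ 0.424 -0.031 -0.905] q [ 0.093  0.288  2.082 -0.209  0.345  0.668] e -0.0005 -0.0004 -0.0032
```

Request:
step_arm([
  [0, 0, 0, 0, 0.046, -0.003, -0.1],
  [0, 0, 0, 0, 0.093, -0.006, -0.199],
  [0, 0, 0, 0, 0.14, -0.01, -0.299],
  [0, 0, 0, 0, 0.186, -0.013, -0.398],
  [0, 0, 0, 0, 0.233, -0.016, -0.498],
])

```text
time: 8.05
tool_pos: [0.516, 0.1002, 0.0838]
tool_rot: [2.848, -0.329, 0.677]
contact_force: [-4.8, -3.5, 1.3]
opening: 0.0141
grip_force: 24.9
```

```bash
python3 -c "from h import *;st()"
```

```text
t 8.05 op 0.0141 F [-4.8 -3.5  1.3] Mz -0.13 M [-0.72  0.58 -0.21] phi -0.875 z [ 0.423 -0.032 -0.906] q [ 0.095  0.289  2.081 -0.213  0.347  1.223] e -0.0007 -0.0004 -0.0033
```

Request:
step_arm([
  [0, 0, 0, 0, 0.042, -0.003, -0.09],
  [0, 0, 0, 0, 0.084, -0.006, -0.18],
  [0, 0, 0, 0, 0.126, -0.009, -0.27],
  [0, 0, 0, 0, 0.169, -0.012, -0.362],
  [0, 0, 0, 0, 0.211, -0.015, -0.453],
])

```text
time: 8.47
tool_pos: [0.516, 0.1002, 0.0837]
tool_rot: [3.046, -0.427, 0.148]
contact_force: [-4.0, -3.3, -0.7]
opening: 0.0139
grip_force: 25.0
```

```bash
python3 -c "from h import *;st()"
```

```text
t 8.4667 op 0.0139 F [-4.  -3.3 -0.7] Mz -0.117 M [-0.52  0.71 -0.14] phi -1.374 z [ 0.422 -0.034 -0.906] q [ 0.096  0.289  2.079 -0.218  0.35   1.728] e -0.0008 -0.0003 -0.0033
```

About 0.2 rad is left. I'll use small steps from here.

Request:
step_arm([
  [0, 0, 0, 0, 0.021, -0.001, -0.045],
  [0, 0, 0, 0, 0.042, -0.003, -0.09],
  [0, 0, 0, 0, 0.063, -0.004, -0.136],
  [0, 0, 0, 0, 0.085, -0.006, -0.181],
  [0, 0, 0, 0, 0.085, -0.006, -0.181],
])

```text
time: 8.88
tool_pos: [0.5159, 0.1003, 0.0837]
tool_rot: [3.137, -0.436, -0.069]
contact_force: [-3.8, -3.3, 0.8]
opening: 0.0139
grip_force: 25.0
```

```bash
python3 -c "from h import *;st()"
```

```text
t 8.8833 op 0.0139 F [-3.8 -3.3  0.8] Mz 0.066 M [-0.28  0.87 -0.24] phi -1.571 z [ 0.421 -0.033 -0.906] q [ 0.096  0.289  2.079 -0.216  0.35   1.923] e -0.0008 -0.0002 -0.0033
```

Request:
step_arm([
  [0, 0, 0, 0, 0.021, -0.001, -0.045],
  [0, 0, 0, 0, 0.042, -0.003, -0.09],
  [0, 0, 0, 0, 0.042, -0.003, -0.09],
])

```text
time: 9.13
tool_pos: [0.5163, 0.1003, 0.0838]
tool_rot: [-3.101, -0.435, -0.175]
contact_force: [-3.0, -5.0, -0.8]
opening: 0.015
grip_force: 26.5
```

```bash
python3 -c "from h import *;st()"
```

```text
t 9.1333 op 0.015 F [-3.  -5.  -0.8] Mz -0.701 M [-0.85  0.86  0.35] phi -1.668 z [ 0.421 -0.034 -0.906] q [ 0.096  0.289  2.078 -0.217  0.351  2.021] e -0.0005 -0.0002 -0.0033
```

It has bottomed: the moment jumped to 0.7 N m and the pads are twisting against the wing. Now I'll back off a quarter turn to phi = 0.

Request:
step_arm([
  [0, 0, 0, 0, -0.046, 0.004, 0.1],
  [0, 0, 0, 0, -0.093, 0.007, 0.199],
  [0, 0, 0, 0, -0.139, 0.011, 0.299],
  [0, 0, 0, 0, -0.185, 0.015, 0.399],
  [0, 0, 0, 0, -0.232, 0.018, 0.498],
])

```text
time: 9.55
tool_pos: [0.5164, 0.1003, 0.0839]
tool_rot: [2.935, -0.387, 0.43]
contact_force: [-2.1, -3.2, -1.1]
opening: 0.0141
grip_force: 25.1
```

Request:
step_arm([
  [0, 0, 0, 0, -0.046, 0.004, 0.1],
  [0, 0, 0, 0, -0.093, 0.007, 0.199],
  [0, 0, 0, 0, -0.139, 0.011, 0.299],
  [0, 0, 0, 0, -0.185, 0.015, 0.399],
  [0, 0, 0, 0, -0.232, 0.018, 0.498],
])

```text
time: 9.97
tool_pos: [0.5164, 0.1005, 0.0839]
tool_rot: [2.765, -0.225, 0.982]
contact_force: [-2.4, -2.0, -1.2]
opening: 0.0139
grip_force: 25.3
```

Request:
step_arm([
  [0, 0, 0, 0, -0.046, 0.004, 0.1],
  [0, 0, 0, 0, -0.093, 0.007, 0.199],
  [0, 0, 0, 0, -0.139, 0.011, 0.299],
  [0, 0, 0, 0, -0.185, 0.015, 0.399],
  [0, 0, 0, 0, -0.232, 0.018, 0.498],
])

```text
time: 10.38
tool_pos: [0.5163, 0.1007, 0.0838]
tool_rot: [2.707, -0.003, 1.49]
contact_force: [-4.4, -1.0, -3.1]
opening: 0.0145
grip_force: 25.2
```

```bash
python3 -c "from h import *;st()"
```

```text
t 10.3833 op 0.0145 F [-4.4 -1.  -3.1] Mz 0.056 M [-0.46  0.54 -0.29] phi -0.013 z [ 0.42  -0.031 -0.907] q [ 0.095  0.29   2.077 -0.206  0.353  0.354] e -0.0005 0.0002 -0.0034
```

Request:
step_arm([
  [0, 0, 0, 0, -0.005, 0, 0.011],
  [0, 0, 0, 0, -0.005, 0, 0.011],
  [0.5, 0, 0, 0, -0.005, 0, 0.011],
  [0.5, 0, 0, 0, -0.005, 0, 0.011],
  [0.5, 0, 0, 0, -0.005, 0, 0.011],
])

```text
time: 10.8
tool_pos: [0.5187, 0.1011, 0.0854]
tool_rot: [2.702, -0.003, 1.494]
contact_force: [0.2, 0.6, 0.4]
opening: 0.0296
grip_force: 0.0
```

Request:
step_arm([
  [0.5, 0, 0, 0, 0, 0, 0],
  [0.5, 0, 0, 0, 0, 0, 0],
  [0.5, -0.4, 0, 0.9, 0, 0, 0],
  [0.5, -0.8, 0.1, 1.8, 0, 0, 0],
  [0.5, -1.3, 0.1, 2.7, 0, 0, 0],
])

```text
time: 11.22
tool_pos: [0.5043, 0.1019, 0.1125]
tool_rot: [2.704, -0.002, 1.495]
contact_force: [0.7, 0.1, 0.1]
opening: 0.0461
grip_force: 0.0
```

Request:
step_arm([
  [0.5, -1.2, 0.1, 2.7, 0, 0, 0],
  [0.5, -2.4, 0.2, 5.4, 0, 0, 0],
  [0.5, -4, 0.2, 8, 0, 0, 0],
  [0.5, -7, 0, 10, 0, 0, 0],
  [0.5, -10, 0, 12, 0, 0, 0],
])

```text
time: 11.63
tool_pos: [0.4032, 0.1017, 0.2333]
tool_rot: [2.703, -0.002, 1.495]
contact_force: [0.8, -0.5, 1.3]
opening: 0.0453
grip_force: 0.0
```

```bash
python3 - <<'E'
from h import *
import cv2
st();print(observe()["tool_pos"])
a=read_camera("top");b=read_camera("scene")
A=cv2.resize(a[165:240,205:280],None,fx=5,fy=5,interpolation=2);B=cv2.resize(b[140:215,215:290],None,fx=5,fy=5,interpolation=2)
cv2.imwrite("pics/p7.png",np.hstack([A,B])[:,:,::-1])
E
```

```text
t 11.6333 op 0.0453 F [ 0.8 -0.5  1.3] Mz -0.056 M [-0.03  0.34  0.04] phi -0.008 z [ 0.423 -0.03  -0.905] q [ 0.138 -0.15   2.06  -0.123  0.805  0.281] e -0.0301 -0.0065 0.1817
[0.40319567 0.10171394 0.23334029]
```

View pics/p7.png

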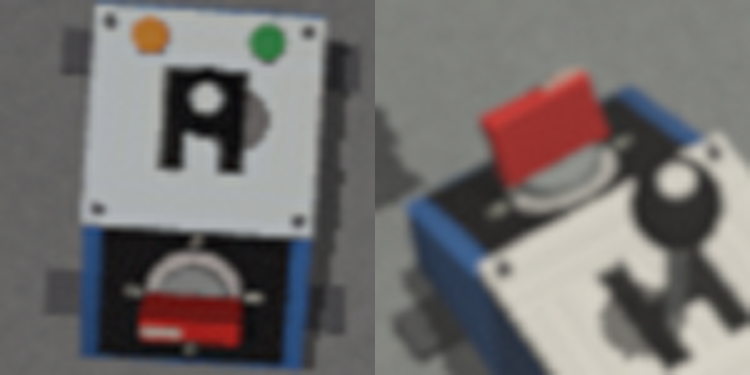

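The wing now lies across the slope with the stripe at the console's left (top crop (160,333)), ticks aligned: a quarter turn out. The lever ball at (207,97) is unmoved. Next I'll go above the ball with the tool straight down and the fingers closing fore and aft.

```bash
cat >> h.py <<'E'
def down(ang): 
    y=np.array([np.cos(ang),np.sin(ang),0]);z=np.array([0,0,-1.]);return R.from_matrix(np.c_[np.cross(y,z),y,z])
def ball(c,f): return T(Q,[.03+.19*np.sin(f),.19*np.cos(f)*np.sin(c),.02+.19*np.cos(f)*np.cos(c)])[0]
E
python3 - <<'E'
from h import *
D=down(Q[2]);B=ball(-.014,.02);print(B)
print(delta(B+[0,0,.09],D))
for c,f in((-.185,.02),(-.185,.24)):print((ball(c,f)-B)*100)
E
```

```text
[0.62354093 0.09055015 0.20994339]
(array([22.11, -1.17,  6.44]), array([0.029, 0.443, 0.007]))
[-0.21935846 -3.22088599 -0.3222848 ]
[ 3.91421621 -3.40269833 -0.85383569]
```

Request:
step_arm([
  [1, 0, 0, 3, 0.003, 0.045, 0.001],
  [1, 2, 0, 6, 0.006, 0.09, 0.001],
  [1, 5, -0.2, 7.5, 0.01, 0.15, 0.002],
  [1, 8, -0.4, 8, 0.015, 0.22, 0.003],
  [1, 11, -0.6, 8, 0.019, 0.29, 0.004],
])

```text
time: 12.15
tool_pos: [0.5163, 0.0959, 0.3145]
tool_rot: [2.992, -0.0, 1.5]
contact_force: [0.1, -0.1, 1.9]
opening: 0.0742
grip_force: 0.0
```

Request:
step_arm([
  [1, 3, -0.2, 0, 0.003, 0.05, 0.001],
  [1, 6, -0.4, 0, 0.006, 0.1, 0.002],
  [1, 9, -0.5, 0, 0.01, 0.153, 0.003],
  [1, 11.1, -0.6, 0, 0.01, 0.153, 0.003],
  [1, 11.1, -0.6, 0, 0.01, 0.153, 0.003],
])

```text
time: 12.57
tool_pos: [0.6288, 0.0889, 0.3077]
tool_rot: [-3.131, 0.002, 1.501]
contact_force: [1.3, 0.2, 0.1]
opening: 0.0915
grip_force: 0.0
```

```bash
python3 - <<'E'
from h import *
st()
print(observe()["tool_pos"],delta(ball(-.014,.02)+[0,0,-.048],down(Q[2])))
E
```

```text
t 12.5667 op 0.0915 F [1.3 0.2 0.1] Mz 0.036 M [-0.1   0.02 -0.03] phi -0.002 z [-0.011 -0.001 -1.   ] q [ 2.00e-02  5.21e-01  9.31e-01 -1.00e-03  1.70e+00  9.00e-02] e 0.2043 -0.004 0.1413
[0.62877843 0.08889964 0.3076674 ] (array([ -0.52,   0.17, -14.57]), array([ 0.001, -0.011,  0.002]))
```

Request:
step_arm([
  [1, -0.4, 0.2, -2.5, 0, 0, 0],
  [1, -0.4, 0.2, -5, 0, 0, 0],
  [1, -0.4, 0.2, -7.5, 0, 0, 0],
  [1, -0.4, 0.2, -9, 0, 0, 0],
  [1, -0.4, 0.2, -10.5, 0, 0, 0],
])

```text
time: 12.98
tool_pos: [0.6203, 0.092, 0.2054]
tool_rot: [-3.134, 0.002, 1.503]
contact_force: [0.1, -0.2, -0.8]
opening: 0.0916
grip_force: 0.0
```

Request:
step_arm([
  [1, 0, 0, -1, 0, 0, 0],
  [1, 0, 0, -2, 0, 0, 0],
  [1, 0, 0, -3, 0, 0, 0],
  [1, 0, 0, -3.5, 0, 0, 0],
  [1, 0, 0, -3.5, 0, 0, 0],
])

```text
time: 13.4
tool_pos: [0.6208, 0.0918, 0.1705]
tool_rot: [-3.133, 0.002, 1.502]
contact_force: [0.2, 0.2, -0.2]
opening: 0.0918
grip_force: 0.0
```

```bash
python3 - <<'E'
from h import *
st()
print(observe()["tool_pos"],delta(ball(-.014,.02)+[0,0,-.048],down(Q[2])))
E
```

```text
t 13.4 op 0.0918 F [ 0.2  0.2 -0.2] Mz 0.021 M [-0.05  0.08 -0.02] phi -0.001 z [-0.009 -0.001 -1.   ] q [ 2.500e-02  5.540e-01  1.241e+00 -1.000e-03  1.355e+00  9.400e-02] e 0.1328 -0.0016 0.024
[0.62082225 0.09180583 0.17047813] (array([ 0.27, -0.13, -0.85]), array([ 0.001, -0.009,  0.001]))
```

Now a little lower, then close on the ball. It takes about 0.7 s.

Request:
step_arm([
  [1, 0.3, -0.1, -0.8, 0, 0, 0],
  [0.2, 0.3, -0.1, -0.8, 0, 0, 0],
  [0.2, 0.3, -0.1, -0.8, 0, 0, 0],
  [0.2, 0.3, -0.1, -0.8, 0, 0, 0],
  [0.2, 0.3, -0.1, -0.8, 0, 0, 0],
], grip_force=10)

```text
time: 13.82
tool_pos: [0.6246, 0.0908, 0.1639]
tool_rot: [-3.136, 0.002, 1.502]
contact_force: [-0.5, 0.7, -0.3]
opening: 0.0699
grip_force: 0.0
```

Request:
step_arm([
  [0.2, 0, 0, 0, 0, 0, 0],
  [0.2, 0, 0, 0, 0, 0, 0],
  [0.2, 0, 0, 0, 0, 0, 0],
  [0.2, 0, 0, 0, 0, 0, 0],
  [0.2, 0, 0, 0, 0, 0, 0],
])

```text
time: 14.23
tool_pos: [0.6244, 0.0908, 0.1636]
tool_rot: [-3.135, 0.002, 1.502]
contact_force: [-0.2, 0.2, 0.2]
opening: 0.0412
grip_force: 10.0
```

The ball is held (41 mm). Now across to the right (green side), about 3.4 cm along the console's -y.

Request:
step_arm([
  [0.2, -0.1, -0.8, 0, 0, 0, 0],
  [0.2, -0.1, -1.6, -0.1, 0, 0, 0],
  [0.2, -0.2, -2.4, -0.2, 0, 0, 0],
  [0.2, -0.2, -3.1, -0.3, 0, 0, 0],
  [0.2, -0.2, -3.4, -0.3, 0, 0, 0],
], grip_force=15)

```text
time: 14.65
tool_pos: [0.6222, 0.0571, 0.1602]
tool_rot: [-3.134, -0.001, 1.501]
contact_force: [1.5, 12.6, -2.0]
opening: 0.041
grip_force: 15.0
```

```bash
python3 -c "from h import *;st();print((observe()['tool_pos']-[.6244,.0908,.1636])*100)"
```

```text
t 14.65 op 0.041 F [ 1.5 12.6 -2. ] Mz 0.059 M [ 2.08 -0.16 -0.08] phi -0.002 z [-0.007  0.002 -1.   ] q [-0.032  0.555  1.268  0.002  1.326  0.037] e 0.1312 -0.0361 0.0132
[-0.2240867  -3.36814686 -0.33760095]
```

The sideways stop is reached (12.6 N). Now forward, easing off slightly.

Request:
step_arm([
  [0.2, 0.8, 0.1, 0, 0, 0, 0],
  [0.2, 1.7, 0, -0.1, 0, 0, 0],
  [0.2, 2.6, 0, -0.2, 0, 0, 0],
  [0.2, 3.5, -0.1, -0.4, 0, 0, 0],
  [0.2, 4.1, -0.1, -0.5, 0, 0, 0],
])

```text
time: 15.07
tool_pos: [0.6628, 0.0549, 0.1551]
tool_rot: [-3.132, 0.002, 1.502]
contact_force: [-3.6, -0.8, 2.3]
opening: 0.0408
grip_force: 15.0
```

```bash
python3 -c "from h import *;st();print(observe()['tool_pos'])"
```

```text
t 15.0667 op 0.0408 F [-3.6 -0.8  2.3] Mz -0.067 M [-0.21  1.06  0.07] phi -0.001 z [-0.01  -0.002 -1.   ] q [-0.031  0.638  1.133 -0.002  1.38   0.038] e 0.1648 -0.0356 -0.0104
[0.66283735 0.05490279 0.15508204]
```

Not at the stop yet (only friction-level force). I'll push on in small steps.

Request:
step_arm([
  [0.2, 0.2, 0, 0, 0, 0, 0],
  [0.2, 0.4, 0, -0.1, 0, 0, 0],
  [0.2, 0.5, 0, -0.1, 0, 0, 0],
  [0.2, 0.5, 0, -0.1, 0, 0, 0],
])

```text
time: 15.4
tool_pos: [0.667, 0.0552, 0.1542]
tool_rot: [-3.132, 0.003, 1.502]
contact_force: [-6.5, -0.2, 1.6]
opening: 0.0406
grip_force: 15.0
```

```bash
python3 -c "from h import *;st();print(observe()['tool_pos'])"
```

```text
t 15.4 op 0.0406 F [-6.5 -0.2  1.6] Mz -0.015 M [-0.29  1.42  0.02] phi -0.001 z [-0.01  -0.002 -1.   ] q [-0.03   0.647  1.119 -0.002  1.386  0.039] e 0.168 -0.0349 -0.0132
[0.66700834 0.05523218 0.15415259]
```

Request:
step_arm([
  [0.2, 0.2, 0, 0, 0, 0, 0],
  [0.2, 0.4, 0, 0, 0, 0, 0],
  [0.2, 0.5, 0, 0, 0, 0, 0],
  [0.2, 0.5, 0, 0, 0, 0, 0],
])

```text
time: 15.73
tool_pos: [0.6704, 0.0555, 0.1536]
tool_rot: [-3.128, 0.003, 1.502]
contact_force: [-10.8, -0.5, 1.6]
opening: 0.041
grip_force: 15.0
```

```bash
python3 - <<'E'
from h import *
st();p=observe()['tool_pos'];print(p)
print(ball(-.19,.237),ball(-.17,.237))
E
```

```text
t 15.7333 op 0.041 F [-10.8  -0.5   1.6] Mz -0.105 M [-0.28  2.17  0.1 ] phi -0.001 z [-0.014 -0.002 -1.   ] q [-0.03   0.657  1.102 -0.002  1.396  0.039] e 0.1707 -0.0344 -0.0152
[0.67036389 0.05550729 0.15362456]
[0.66206718 0.05563093 0.20136526] [0.66231411 0.05925657 0.20202654]
```

Request:
step_arm([
  [0.2, 0.3, 0, 0, 0, 0, 0],
  [0.2, 0.6, 0, 0, 0, 0, 0],
  [0.2, 0.8, 0, 0, 0, 0, 0],
  [0.2, 0.8, 0, 0, 0, 0, 0],
], grip_force=20)

```text
time: 16.07
tool_pos: [0.6759, 0.0558, 0.1526]
tool_rot: [-3.121, 0.003, 1.502]
contact_force: [-19.0, -0.5, 1.9]
opening: 0.041
grip_force: 20.0
```

```bash
python3 -c "from h import *;st();print(observe()['tool_pos'])"
```

```text
t 16.0667 op 0.041 F [-19.   -0.5   1.9] Mz -0.082 M [-0.11  3.43  0.08] phi -0.001 z [-0.021 -0.002 -1.   ] q [-0.029  0.674  1.074 -0.002  1.414  0.039] e 0.175 -0.0337 -0.0187
[0.67585908 0.05583178 0.15258798]
```

The force rises linearly, so it is against the forward stop. It extrapolates to contact at x ≈ 0.664, and the model says 0.662. I'll relieve the push, open, and rise.

Request:
step_arm([
  [0.2, -0.7, 0, 0, 0, 0, 0],
  [0.2, -1.4, 0, 0, 0, 0, 0],
  [0.2, -1.4, 0, 0, 0, 0, 0],
  [1, -1.4, 0, 0, 0, 0, 0],
  [1, -1.4, 0, 0, 0, 0, 0],
])

```text
time: 16.48
tool_pos: [0.6679, 0.0558, 0.1548]
tool_rot: [-3.136, 0.002, 1.502]
contact_force: [0.9, 0.1, -0.0]
opening: 0.0503
grip_force: 0.1
```

Request:
step_arm([
  [1, 0, 0, 0, 0, 0, 0],
  [1, 0, 0, 0, 0, 0, 0],
  [1, 0, 0, 0, 0, 0, 0],
  [1, 0, 0, 0, 0, 0, 0],
  [1, 0, 0, 0, 0, 0, 0],
])

```text
time: 16.9
tool_pos: [0.6676, 0.0558, 0.1545]
tool_rot: [-3.135, 0.002, 1.502]
contact_force: [-0.6, 0.1, -0.5]
opening: 0.0828
grip_force: 0.0
```

Request:
step_arm([
  [1, 0, 0, 2, 0, 0, 0],
  [1, 0, 0, 5, 0, 0, 0],
  [1, 0, 0, 8, 0, 0, 0],
  [1, 0, 0, 11, 0, 0, 0],
  [1, 0, 0, 14, 0, 0, 0],
])

```text
time: 17.32
tool_pos: [0.6672, 0.0558, 0.2961]
tool_rot: [-3.135, 0.002, 1.502]
contact_force: [0.7, 0.3, -0.4]
opening: 0.0919
grip_force: 0.0
```

Request:
step_arm([
  [1, -4, 0, 0, 0, 0, 0],
  [1, -8, 0, 0, 0, 0, 0],
  [1, -12, 0, 0, 0, 0, 0],
  [1, -16, 0, 0, 0, 0, 0],
  [1, -20, 0, 0, 0, 0, 0],
])

```text
time: 17.73
tool_pos: [0.4654, 0.0558, 0.2944]
tool_rot: [-3.135, 0.002, 1.502]
contact_force: [0.7, 0.1, 1.0]
opening: 0.0918
grip_force: 0.0
```

Request:
step_arm([
  [1, -3, 0, 0, 0, 0, 0],
  [1, -5, 0, 0, 0, 0, 0],
  [1, -5, 0, 0, 0, 0, 0],
])

```text
time: 17.98
tool_pos: [0.4143, 0.0561, 0.2956]
tool_rot: [-3.136, 0.002, 1.503]
contact_force: [1.3, 0.7, 1.2]
opening: 0.0921
grip_force: 0.0
```

```bash
python3 - <<'E'
from h import *
import cv2
st()
a=read_camera("top");b=read_camera("scene")
B0=ball(-.19,.237);print(proj("top",B0),proj("scene",B0))
A=cv2.resize(a[150:250,200:300],None,fx=4,fy=4,interpolation=2);B=cv2.resize(b[140:240,220:320],None,fx=4,fy=4,interpolation=2)
cv2.imwrite("pics/p8.png",np.hstack([A,B])[:,:,::-1])
E
```

```text
t 17.9833 op 0.0921 F [1.3 0.7 1.2] Mz -0.02 M [-0.1   0.02  0.02] phi -0.0 z [-0.006 -0.002 -1.   ] q [-0.048  0.077  1.579 -0.002  1.491  0.021] e 0.0116 -0.0513 0.23
[[258.46178748 172.20739112]] [[273.21599612 201.8778481 ]]
```

View pics/p8.png

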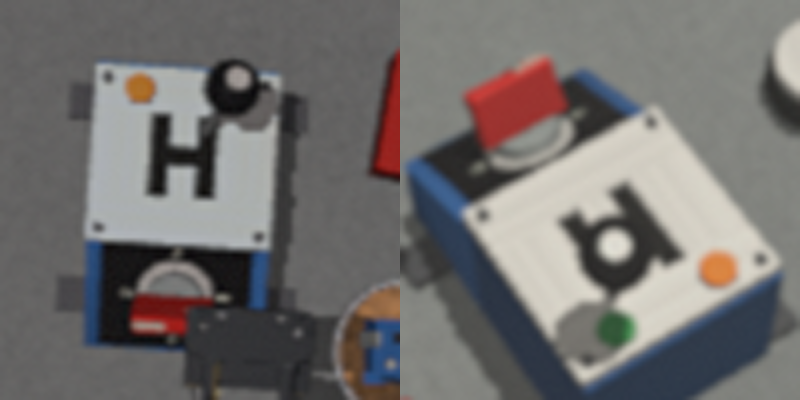

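The ball is at top (258,171) and scene (273,202), matching the expected full-gear position (258.5,172.2 and 273.2,201.9). It stands over the green tag's slot, and the wing still lies across with the stripe left.

```bash
python3 -c "from cell import *;print(hand_in())"
```

```text
the job is handed in; nothing more can be done
None
```

The screw was turned clockwise until it bottomed and then backed off a quarter turn, the lever is fully forward in the green-tag gear and released, nothing around it was touched, and the job was handed in at about 18 s.

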